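# Take the tube block off the heat

### The job

Switch the block heater off by turning its dial fully anticlockwise to the end stop, and only then lift the metal block with the capped tubes out of its well and finish holding it in the air above the heater, about 6 cm clear of the heater's top, steady and level: do not put it down or let go at the end. Keep the block upright all the way, and leave the empty block in its well and the other things on the bench where they are.

Things in the scene. Friction and masses are not known exactly. Their poses are not given: they have to be found in the camera images.
- heater: dry block heater, cream box 260 x 260 x 90 mm high, fixed to the bench, yaw up to 23 degrees. Origin: centre of its underside; x from its front (dial side, facing the robot) to its back, y to its left, z up. In its flat top are two open wells side by side, 101 (x) x 81 (y) mm, 30 mm deep, centred at x = 45, y = +60 and -60 mm; each holds an aluminium block, in either order
- dial (a joint): angle of the heater's dial: 0 rad at the fully anticlockwise end stop (off, seen from above), growing as it is turned clockwise, up to 4.7; starts between 0.9 and 2.4; stays where it is left; light friction of about 0.03 N m
- dial_grip (a point): grip point of the black dial, on its upright axis, 127 mm above the bench (heater x = -85, y = 0 mm). A 44 mm disc with an upright bar across it, 42 mm long, 14 mm wide; bar top 7 mm above this point, disc 23 mm below it. Axes turn with the dial: x along the bar, z up; at 0 rad they are parallel to the heater's. White mark at the bar's -x end: towards the heater's front when off
- tube_block: the block to lift: aluminium, 95 (x) x 75 (y) x 40 mm high, with 8 capped tubes fast in it (two rows along x, at y = +-25 mm) that stand 17 mm above its top face; 0.4 to 0.75 kg. Origin: centre of its underside, axes parallel to the heater's. Seated in its well, the underside is 60 mm above the bench, with 3 mm play all round
- tube_handle (a point): centre of the tube block's handle bar, 90 mm above its origin (150 mm above the bench when seated). The handle is a bridge along x over the block's middle: bar 86 mm long, 12 mm wide (y), 12 mm high, on a post at each end, 44 mm free underneath it
- empty_block: the same block and handle but with empty holes and no tubes, in the other well; stays in its well. Origin: centre of its underside
- dish: bystander: round translucent white dish with lid, 63 mm across, 16 mm high, lying on the heater's top face at the front left, about 90 mm from the dial's axis. Origin: centre of its underside
- tip_box: bystander: closed grey box with a clear lid, 122 x 87 x 71 mm high, left of the heater. Origin: centre of its underside
- rack: bystander: white tube rack, 70 x 130 x 35 mm with three tubes up to 64 mm high, right of the heater. Origin: centre of its underside
- reagent: bystander: amber bottle, 60 mm across, 120 mm high, right of the heater, towards its back. Origin: centre of its underside
- beaker: bystander: glass beaker, 70 mm across, 90 mm high, left of the heater, towards its back. Origin: centre of its underside
- spatula: bystander: thin steel spatula, 180 mm long, 6 mm high, lying on the bench along the heater's front. Origin: near its middle, on the bench; x along it
There are look-alikes about, which are no part of the job. What is shaped like the tube_block but red or yellow is not meant.

How it is judged (in metres and radians):
On the way, in this order (a step that is already met when the one before it is completed fails the run):
1. the dial is at its anticlockwise end stop while the tube block still sits in its well (value of joint dial below 0.1 rad and z of tube_block in the frame of heater below 0.07 m), for 0.2 s.
2. the tube block is lifted out of its well, clear of the heater's top (z of tube_block in the frame of heater above 0.1 m), for 0.1 s.
At the end, for the whole second after the job is handed in: Dial within 0.1 rad of its anticlockwise stop; tube block held by the fingers over the heater's outline, underside at least 35 mm above its top, within 0.1 rad of level, still (under 20 mm/s, 0.15 rad/s), touching nothing else, through the last second (value of joint dial below 0.1 rad and z of tube_block in the frame of heater above 0.125 m and x of tube_block in the frame of heater between -0.13 and 0.13 m and y of tube_block in the frame of heater between -0.13 and 0.13 m and angle between tube_block's own z axis and vertical below 0.1 rad and linear speed of tube_block below 0.02 m/s and angular speed of tube_block below 0.15 rad/s and contact force between the fingers and tube_block above 3 N and contact force between each of heater, empty_block, dish, tip_box, rack, reagent, beaker, spatula and tube_block below 0.2 N); the arm keeps its last pose, push and grip.
It fails at once if the tube block is lifted before the dial is off (z of tube_block in the frame of heater above 0.08 m and value of joint dial above 0.15 rad).
It fails at once if the tube block is tipped by more than 0.35 rad (20 degrees) (angle between tube_block's own z axis and vertical above 0.35 rad).
It fails at once if the empty block or another bystander is moved more than 25 mm (distance of any of empty_block, dish, tip_box, rack, reagent, beaker, spatula from where it was at the start of the episode above 0.025 m).
It also fails if it takes over 59 s, if anything falls off the work surface, if the arm or the gripper's body presses on something with over 40 N, if the wrist force passes 120 N, or if a joint passes its speed limit or range.

### The arm

A 6-joint arm with a two-finger parallel gripper is mounted at the origin on the work surface. World frame = base frame: x ahead of the robot, y to its left, z up, the work surface at z = 0. Lengths are in mm, angles in rad, forces in N, time in s.
With the tool pointing down it reaches from about 350 to 975 mm from the base axis. Payload 7.1 kg.
Tool frame: the origin (TCP) lies midway between the tips of the shut fingers; the grasp point (between the pads) lies 19 mm behind it (ctrl.grasp_offset is the distance from the TCP to the grasp point, in mm); z points along the fingers, y is the line along which they close (so a half turn about z gives the same grasp; the last joint's range is limited). The gripper opens to 88 mm and grips with 3 to 60 N. Pads are 20 mm wide; open, the fingers measure 115 mm over their backs; the gripper's body (75 mm by 178 mm) begins 61 mm behind the grasp point.
Start: joints at [1.266, 0.423, 1.63, -0, 1.089, -0.019], TCP at [176.171, 599.64, 222.675] pointing down, gripper open.
Joint ranges: [-3, 3], [-0.9, 2.11], [0.09, 2.58], [-1.31, 4.45], [0.11, 2.69], [-2.54, 2.54]. Speed limits (rad/s): [2.39, 2.39, 3.01, 3.14, 3.14, 3.14].

### API

Orientations are given as a rotation vector (axis times angle).
In Python, from workcell import ctrl gives the robot as it stands. The module is installed in compiled form; this text tells all that it offers.
- The arm moves only by the tool servo_tool, never from a script. Its argument "rows" is a list of rows, each a list of 7 numbers: the turn, a rotation vector about the tool's x, y, z as a fraction of full scale, then the shift along the tool's x, y, z as a fraction of full scale, then the finger opening in mm, from 0 to 87.8. A call has 1 to 10 rows; each row is the pose to reach, as a shift and turn from the pose commanded when the call began, along the tool's axes at that moment; what a row does not reach only later rows make up. Full scale, the value 1, is 20 cm for a shift and 1.5 rad for a turn. A row lasts 1/8 s, in which the tool goes at most 62.5 mm and 10.7 degrees, less where a joint would pass 70% of its speed; a pose out of reach is approached as far as the arm can. A call with a number of a shift or a turn outside -1 to 1 is refused whole. A call with a gripper value outside its range is refused whole. The fingers move at their own pace and stop on an object; the grip force is fixed at half the most. Time passes only in rows, so rows that repeat a pose let the fingers close. It gives the time, the measured TCP pose, the force, the opening and the grip force at its end, in the units of the state.
- ctrl.get_obs(): the state, without advancing time (a new reading comes with each control period).
- ctrl.get_image(name): name is "side" or "top" or "wrist"; returns (picture, depth): 480x640x3 uint8, red, green, blue; 480x640 float32, mm along the optical axis (not along the pixel's ray), 0 where there is no reading.
- ctrl.camera_info(name): a dict with "intrinsics" (3x3 intrinsics, pixels), "k1" (the pictures are not rectified: a ray, as slopes to the right and down, at radius r is drawn at 1 + k1 r^2 times it, then the intrinsics apply), "R" (3x3) and "t" (3): a world point X has camera coordinates R X + t. Camera axes: x right, y down, z forward; pixel columns grow to the right and rows downward; lengths in mm; the calibration is good to about 2 mm. A picture is of the moment at which its call begins: read the wrist's pose just before it. camera_info takes no time and is no camera call; for the wrist camera it gives the pose at the moment of the call.
- ctrl.close_job(): hands the job in; it is judged then, once.
The state is a dict: "t": time; "qpos": joint angles; "qvel": joint speeds; "joint_torque": joint torques, N m; "ee_pos": TCP position; "orientation": TCP orientation; "ft_force": force on the tool from outside, world axes, zero at the start; "moment": the same for the moment, N m; "width": finger opening in mm; "grasp_force": force on a finger pad.
Only numpy, scipy, OpenCV 4.12 (cv2) and the standard library are available. Lean on these libraries where they do the work, as an engineer would, in place of code of your own. Each camera call takes 0.05 s, during which the arm holds its last target. There are 200 camera calls.

## Working session

There is one attempt and no reset: what is moved stays moved. The work goes in short steps, Python scripts to look and compute and a tool call to move; the robot and the scene stay as the last step left them, time stands still between calls to the robot, and variables do not carry over. Pictures are saved under pics/ and viewed, at most 10 in all, crops included, and the job is handed in when it is done.

Besides the shell and the picture viewer there is one more tool, called after ">>>" as name(argument=value, ...), one argument or row to a line, values as JSON. servo_tool: Moves the arm, as the interface text tells. Its arguments: {"type":"object","properties":{"rows":{"type":"array","items":{"type":"array","items":{"type":"number"}}}},"required":["rows"]}

```bash
mkdir -p pics
cat > h.py <<'E'
import numpy as np, cv2
from workcell import ctrl
def snap(n):
    ci=ctrl.camera_info(n); im,d=ctrl.get_image(n); np.savez(f'{n}.npz',im=im,d=d,K=ci['intrinsics'],k1=ci['k1'],R=ci['R'],t=ci['t']); return im,d
def load(n): return np.load(f'{n}.npz')
def pts(c,uv,z=None):
    "world points of pixels: at height z, or by depth"
    K=c['K'];k=float(c['k1']);uv=np.array(uv,float).reshape(-1,1,2)
    n=cv2.undistortPoints(uv,K,np.array([k,0,0,0,0.]))[:,0]
    r=np.c_[n,np.ones(len(n))]; o=-c['R'].T@c['t']; w=r@c['R']
    if z is not None: s=(z-o[2])/w[:,2]
    else: s=np.array([np.median(c['d'][int(v)-1:int(v)+2,int(u)-1:int(u)+2]) for u,v in uv[:,0]])
    return o+w*s[:,None]
def proj(c,X):
    X=np.array(X,float).reshape(-1,3); return cv2.projectPoints(X,cv2.Rodrigues(c['R'])[0],c['t'],c['K'],np.array([float(c['k1']),0,0,0,0]))[0][:,0]
E
python3 - <<'E'
from h import *
for n in('top','side'):
    im,d=snap(n); cv2.imwrite(f'pics/{n}0.png',im[:,:,::-1]); c=load(n); print(n,-c['R'].T@c['t'],c['R'][2],c['k1'],c['K'][0,0])
print(ctrl.get_obs(),ctrl.grasp_offset)
E
```

```text
top [ 298.60029679   92.31037446 1396.6105485 ] [ 0.19410641 -0.01025692 -0.98092686] -0.11291622845043721 595.111554057341
side [ 355.33734576 -514.13205808  727.489841  ] [ 0.24486143  0.6747024  -0.69628984] 0.01085971838418943 464.4497527191295
{'t': 0.1, 'qpos': array([ 1.26598489e+00,  4.23754369e-01,  1.63062885e+00,  1.05809312e-06,
        1.08860352e+00, -1.89928085e-02]), 'qvel': array([-0.00070837, -0.0011913 , -0.00184979,  0.00090647,  0.00042379,
       -0.00124112]), 'joint_torque': array([-5.22613846e-04, -5.45611775e+01, -2.74326718e+01,  6.44217641e-02,
        1.89283997e-02, -2.92934897e-05]), 'ee_pos': array([176.03021201, 599.1608229 , 221.97971078]), 'orientation': array([-4.47404729e-01, -3.10934254e+00,  2.16078187e-03]), 'ft_force': array([-0.03412186, -0.62457147, -0.72833621]), 'moment': array([-0.00459744,  0.01846175,  0.04666158]), 'grasp_force': 0.0, 'width': 87.725309963243} 18.700000000000003
```

View pics/top0.png

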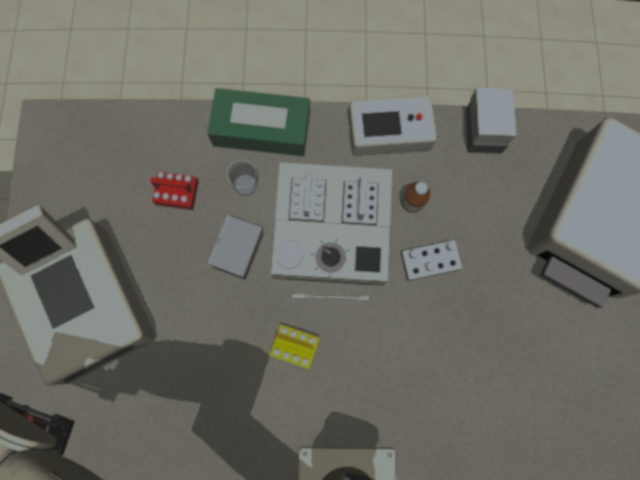

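View pics/side0.png

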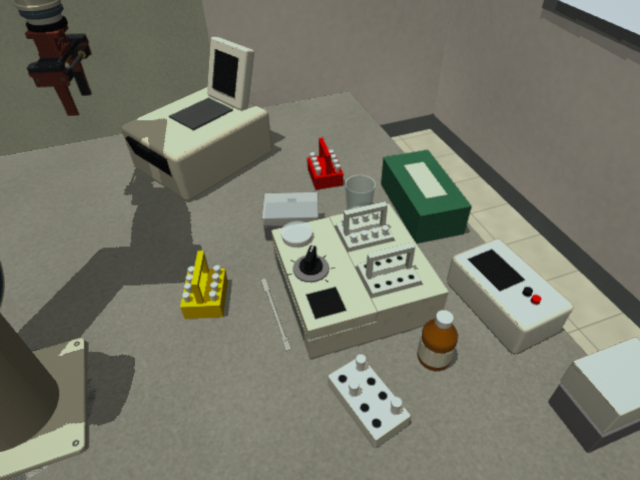

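Candidates: grey block with light caps at top (308,198), grey block with dark holes at (360,202), red look-alike at (175,190), yellow look-alike at (295,346). By the description I choose the left grey block, and check it in an enlarged crop. The dial is at (330,257).

Run:
```python
from h import *
c=load('top'); a=c['im'][155:295,260:405]; cv2.imwrite('pics/topc.png',cv2.resize(a[:,:,::-1],None,fx=4,fy=4,interpolation=cv2.INTER_CUBIC))
```

```text
(no output)
```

View pics/topc.png

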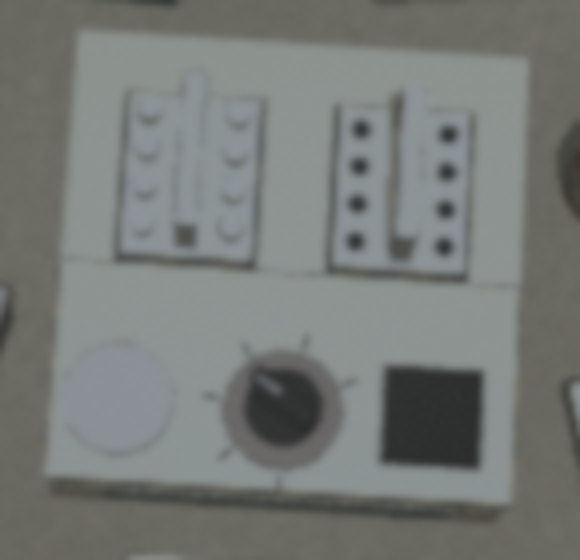

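Run:
```python
from h import *
c=load('top'); f=lambda p:np.array(p)/4+[260-.375,155-.375]
P=pts(c,f([(78,30),(530,57),(510,503),(45,477)]),90); M=np.array([(130,130),(130,-130),(-130,-130),(-130,130)],float)
C=P[:,:2].mean(0);B=P[:,:2]-C
th=np.arctan2((M[:,0]*B[:,1]-M[:,1]*B[:,0]).sum(),(M*B).sum()); R=np.array([[np.cos(th),-np.sin(th)],[np.sin(th),np.cos(th)]])
print('heater',C,th,'resid',(B-M@R.T).round(1).tolist(), [np.linalg.norm(P[i]-P[i-1]).round(1) for i in range(4)])
D=C+R@[-85,0];H=C+R@[45,60]; print('dial pred',D,'handle pred',H)
m=pts(c,f([(258,375),(283,390)]),134);print('mark pts',m)
# handle bar ends at z=156 : pixels (195,70),(186,232)
h=pts(c,f([(195,70),(186,226)]),156);print('handle ends',h,h.mean(0),np.linalg.norm(h[1]-h[0]))
print('depth dial/hand/top',pts(c,f([(283,405),(192,150),(300,320)])))
# dark dial bar via depth
uv=np.stack(np.meshgrid(np.arange(310,350),np.arange(238,275)),-1).reshape(-1,2); W=pts(c,uv)
b=W[(W[:,2]>122)&(W[:,2]<142)];print('bar n',len(b),b.mean(0),np.linalg.eigh(np.cov(b[:,:2].T)))
uv=np.stack(np.meshgrid(np.arange(288,330),np.arange(168,225)),-1).reshape(-1,2); W=pts(c,uv)
b=W[(W[:,2]>146)&(W[:,2]<165)];print('handle n',len(b),b.mean(0),b.min(0),b.max(0))
```

```text
heater [616.30575917  44.24133416] -0.043044712792598 resid [[-0.1, 0.2], [0.4, -1.1], [0.5, 1.2], [-0.8, -0.3]] [np.float64(260.6), np.float64(261.3), np.float64(260.0), np.float64(258.4)]
dial pred [531.38449303  47.89900499] handle pred [663.84596184 102.24934336]
mark pts [[542.55704734  63.16984048 134.        ]
 [534.56854619  49.55869433 134.        ]]
handle ends [[707.05157245 100.38296763 156.        ]
 [619.12809478 103.5169011  156.        ]] [663.08983362 101.94993436 156.        ] 87.97931270910676
depth dial/hand/top [[526.87686453  49.35964362 131.04399181]
 [661.89103538 101.13052959 155.15731006]
 [583.63416266  38.86616573  86.98385234]]
bar n 130 [530.90111826  49.20963884 131.51421861] EighResult(eigenvalues=array([ 17.18054895, 143.58572101]), eigenvectors=array([[-0.82700273,  0.5621979 ],
       [ 0.5621979 ,  0.82700273]]))
handle n 214 [662.3348506  103.01631265 154.38610836] [620.71750858  96.29333996 148.27137169] [705.85865364 110.49456331 157.83791785]
```

```bash
cat >> h.py <<'E'
from scipy.spatial.transform import Rotation as Ro
def go(x,y,z,psi):
    "fractions from measured pose to TCP xyz with tool y at psi deg (world), pointing down"
    o=ctrl.get_obs(); R0=Ro.from_rotvec(o['orientation']); p=np.radians(psi); ty=np.array([np.cos(p),np.sin(p),0]);tz=np.array([0,0,-1.])
    R1=Ro.from_matrix(np.c_[np.cross(ty,tz),ty,tz]); 
    print('turn',((R0.inv()*R1).as_rotvec()/1.5).round(4),'shift',(R0.inv().apply(np.array([x,y,z])-o['ee_pos'])/200).round(4),'psi now',np.degrees(np.arctan2(*R0.as_matrix()[1::-1,1])).round(2),'pos',o['ee_pos'].round(1),'q6',o['qpos'][5].round(2),'F',o['ft_force'].round(1),o['moment'].round(2),'w',o['width'].round(1),'g',o['grasp_force'],'t',o['t'])
E
python3 - <<'E'
from h import *
go(380,330,250,20); go(531.2,48.5,200,-34.2)
c=load('top'); uv=np.stack(np.meshgrid(np.arange(0,640,3),np.arange(0,480,3)),-1).reshape(-1,2); W=pts(c,uv)
for x0 in range(150,600,75):
    print(x0,[int(np.max(W[(abs(W[:,0]-x0-37)<38)&(abs(W[:,1]-y0-37)<38)&(W[:,2]<600),2],initial=0)) for y0 in range(0,750,75)])
E
```

```text
Traceback (most recent call last):
  File "h.py", line 21, in go
    print('turn',((R0.inv()*R1).as_rotvec()/1.5).round(4),'shift',(R0.inv().apply(np.array([x,y,z])-o['ee_pos'])/200).round(4),'psi now',np.degrees(np.arctan2(*R0.as_matrix()[1::-1,1])).round(2),'pos',o['ee_pos'].round(1),'q6',o['qpos'][5].round(2),'F',o['ft_force'].round(1),o['moment'].round(2),'w',o['width'].round(1),'g',o['grasp_force'],'t',o['t'])
                                                                                                                                                                                                                                                                                                             ^^^^^^^^^^^^^^^^
AttributeError: 'float' object has no attribute 'round'
```

```bash
sed -i "s/o\['width'\].round(1)/round(o['width'],1)/" h.py
python3 - <<'E'
from h import *
go(330,370,250,20); go(531.2,48.5,200,-34.2)
c=load('top'); uv=np.stack(np.meshgrid(np.arange(0,640,3),np.arange(0,480,3)),-1).reshape(-1,2); W=pts(c,uv)
for x0 in range(150,600,75):
    print(x0,[int(np.max(W[(abs(W[:,0]-x0-37)<38)&(abs(W[:,1]-y0-37)<38)&(W[:,2]<600),2],initial=0)) for y0 in range(0,750,75)])
E
```

```text
turn [-9.000e-04  4.000e-04  6.239e-01] shift [-1.0617 -0.8825 -0.1389] psi now 73.62 pos [176.  599.2 222. ] q6 -0.02 F [-0.  -0.6 -0.7] [-0.    0.02  0.05] w 87.7 g 0.0 t 0.1
turn [-7.0000e-04  9.0000e-04  1.2546e+00] shift [-2.4801 -2.1408  0.1128] psi now 73.62 pos [176.  599.2 222. ] q6 -0.02 F [-0.  -0.6 -0.7] [-0.    0.02  0.05] w 87.7 g 0.0 t 0.1
150 [2, 2, 2, 2, 2, 599, 598, 541, 399, 2]
225 [2, 56, 2, 1, 1, 2, 110, 132, 131, 129]
300 [38, 97, 98, 2, 4, 1, 131, 132, 135, 131]
375 [1, 39, 38, 1, 2, 2, 132, 137, 137, 134]
450 [134, 106, 106, 72, 71, 3, 130, 135, 204, 255]
525 [134, 106, 107, 73, 71, 2, 2, 131, 275, 274]
  return _methods._mean(a, axis=axis, dtype=dtype,
  ret = ret.dtype.type(ret / rcount)
```

>>> servo_tool(
  rows=[
    [0, 0, 0.06, -0.1, -0.08, -0.05, 60],
    [0, 0, 0.12, -0.25, -0.2, -0.1, 60],
    [0, 0, 0.2, -0.4, -0.33, -0.12, 60],
    [0, 0, 0.28, -0.55, -0.46, -0.12, 60],
    [0, 0, 0.36, -0.7, -0.58, -0.12, 60],
    [0, 0, 0.44, -0.85, -0.7, -0.12, 60],
    [0, 0, 0.52, -0.95, -0.8, -0.12, 60],
    [0, 0, 0.6, -1, -0.83, -0.12, 60],
    [0, 0, 0.62, -1, -0.83, -0.12, 60],
  ],
)

```text
t: 1.23
ee_pos: [321.6, 383.4, 246.5]
orientation: [-1.797, -2.577, 0.001]
ft_force: [-0.2, 0.7, -0.7]
width: 59.7
grasp_force: 0.0
```

```bash
python3 -c "
from h import *
go(531.2,48.5,230,-34.2)"
```

```text
turn [-2.000e-04  2.000e-04  6.333e-01] shift [-1.9335  0.4048  0.0828] psi now 20.22 pos [321.6 383.4 246.5] q6 0.5 F [-0.2  0.7 -0.7] [-0.02  0.    0.03] w 59.7 g 0.0 t 1.225
```

>>> servo_tool(
  rows=[
    [0, 0, 0.05, -0.1, 0.02, 0, 60],
    [0, 0, 0.12, -0.3, 0.06, 0, 60],
    [0, 0, 0.2, -0.5, 0.1, 0, 60],
    [0, 0, 0.28, -0.7, 0.15, 0, 60],
    [0, 0, 0.36, -0.85, 0.18, 0, 60],
    [0, 0, 0.44, -0.95, 0.2, 0, 60],
    [0, 0, 0.52, -1, 0.2, 0, 60],
    [0, 0, 0.6, -1, 0.2, 0, 60],
    [0, 0, 0.633, -1, 0.2, 0, 60],
  ],
)

```text
t: 2.35
ee_pos: [428.1, 210.8, 246.5]
orientation: [-2.775, -1.473, 0.001]
ft_force: [-0.1, 0.3, -0.2]
width: 60.0
grasp_force: 0.0
```

```bash
python3 -c "
from h import *
go(531.2,48.5,200,-34.2)"
```

```text
turn [-0.0002  0.0002  0.0013] shift [-0.3832  0.8818  0.2322] psi now -34.09 pos [428.1 210.8 246.5] q6 1.03 F [-0.1  0.3 -0.2] [-0.05  0.13 -0.01] w 60.0 g 0.0 t 2.35
```

>>> servo_tool(
  rows=[
    [0, 0, 0, -0.06, 0.14, 0, 60],
    [0, 0, 0, -0.15, 0.35, 0, 60],
    [0, 0, 0, -0.26, 0.6, 0, 60],
    [0, 0, 0, -0.34, 0.78, 0.05, 60],
    [0, 0, 0.001, -0.38, 0.88, 0.1, 60],
    [0, 0, 0.001, -0.383, 0.882, 0.1, 60],
    [0, 0, 0.001, -0.383, 0.882, 0.1, 60],
  ],
)

```text
t: 3.22
ee_pos: [530.9, 49.1, 226.5]
orientation: [-2.774, -1.472, 0.001]
ft_force: [0.4, 0.2, 0.5]
width: 59.9
grasp_force: 0.0
```

```bash
python3 -c "
from h import *
go(531.2,48.5,109,-34.2)
im,d=snap('wrist'); c=load('wrist')
q=proj(c,[(531.2,48.5,134),(663.5,102,156),(531.2,48.5,104)]);print(q)
cv2.imwrite('pics/w1.png',im[:,:,::-1])"
```

```text
turn [-0.0006  0.0002  0.0013] shift [-0.0015  0.0034  0.5875] psi now -34.09 pos [530.9  49.1 226.5] q6 0.66 F [0.4 0.2 0.5] [-0.03  0.09  0.03] w 59.9 g 0.0 t 3.225
[[320.74516017 243.19510648]
 [476.84421136  31.89832797]
 [320.68736607 231.1538453 ]]
```

View pics/w1.png

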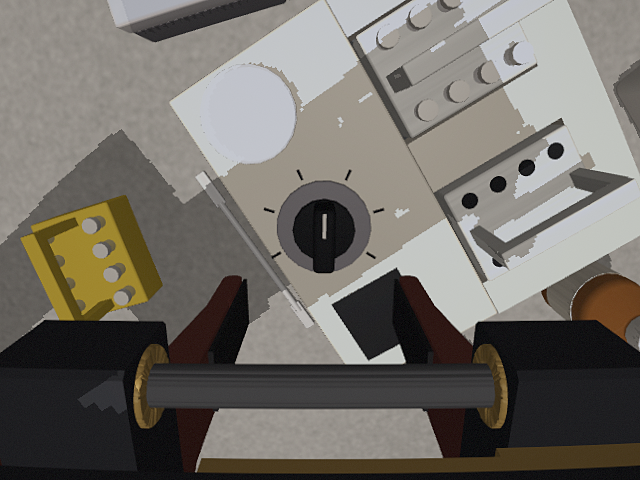

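The wrist picture shows the dial bar at (324,235), aligned with the tool's x and between the fingers (predicted 321), with its white mark pointing away from the wrist. I descend.

>>> servo_tool(
  rows=[
    [0, 0, 0.001, 0, 0.003, 0.08, 60],
    [0, 0, 0.001, 0, 0.003, 0.2, 50],
    [0, 0, 0.001, 0, 0.003, 0.32, 50],
    [0, 0, 0.001, 0, 0.003, 0.44, 50],
    [0, 0, 0.001, 0, 0.003, 0.54, 50],
    [0, 0, 0.001, 0, 0.003, 0.585, 50],
    [0, 0, 0.001, 0, 0.003, 0.585, 50],
    [0, 0, 0.001, 0, 0.003, 0.585, 0],
    [0, 0, 0.001, 0, 0.003, 0.585, 0],
    [0, 0, 0.001, 0, 0.003, 0.585, 0],
  ],
)

```text
t: 4.53
ee_pos: [532.3, 47.8, 110.2]
orientation: [2.777, 1.469, 0.001]
ft_force: [-0.8, -0.4, 0.2]
width: 23.4
grasp_force: 0.0
```

>>> servo_tool(
  rows=[
    [0, 0, 0, 0, 0, 0, 0],
    [0, 0, 0, 0, 0, 0, 0],
    [0, 0, 0, 0, 0, 0, 0],
  ],
)

```text
t: 4.9
ee_pos: [532.5, 47.6, 110.0]
orientation: [2.776, 1.469, 0.001]
ft_force: [0.6, -0.9, 2.3]
width: 13.4
grasp_force: 30.0
```

```bash
python3 -c "
from h import *
go(531.2,48.5,109,87.5)"
```

```text
turn [ 7.0000e-04  5.0000e-04 -1.4164e+00] shift [-0.0001 -0.0078  0.005 ] psi now -34.23 pos [532.5  47.6 110. ] q6 0.66 F [ 0.6 -0.9  2.3] [-0.36 -0.04  0.06] w 13.4 g 29.99605357646942 t 4.9
```

>>> servo_tool(
  rows=[
    [0, 0, -0.05, 0, 0, 0, 0],
    [0, 0, -0.15, 0, 0, 0, 0],
    [0, 0, -0.25, 0, 0, 0, 0],
    [0, 0, -0.35, 0, 0, 0, 0],
    [0, 0, -0.45, 0, 0, 0, 0],
    [0, 0, -0.55, 0, 0, 0, 0],
    [0, 0, -0.65, 0, 0, 0, 0],
    [0, 0, -0.75, 0, 0, 0, 0],
    [0, 0, -0.85, 0, 0, 0, 0],
    [0, 0, -0.9, 0, 0, 0, 0],
  ],
)

```text
t: 6.15
ee_pos: [530.9, 47.5, 110.0]
orientation: [-1.244, -2.883, 0.002]
ft_force: [-4.4, -2.9, 8.5]
width: 14.1
grasp_force: 30.0
```

```bash
python3 -c "
from h import *
go(532,48,109,87.5)"
```

```text
turn [-0.0009 -0.0013 -0.5142] shift [-0.002   0.0057  0.0047] psi now 43.31 pos [530.9  47.5 110. ] q6 -0.69 F [-4.4 -2.9  8.5] [-0.49  0.78  0.01] w 14.1 g 29.994218945503235 t 6.15
```

>>> servo_tool(
  rows=[
    [0, 0, -0.08, 0, 0, 0, 0],
    [0, 0, -0.18, 0, 0, 0, 0],
    [0, 0, -0.28, 0, 0, 0, 0],
    [0, 0, -0.38, 0, 0, 0, 0],
    [0, 0, -0.44, 0, 0, 0, 0],
    [0, 0, -0.48, 0, 0, 0, 0],
    [0, 0, -0.51, 0, 0, 0, 0],
    [0, 0, -0.525, 0, 0, 0, 0],
    [0, 0, -0.525, 0, 0, 0, 0],
  ],
)

```text
t: 7.28
ee_pos: [530.5, 46.7, 109.9]
orientation: [-0.049, -3.138, 0.002]
ft_force: [-4.7, -7.3, 8.9]
width: 13.6
grasp_force: 30.0
```

```bash
python3 -c "
from h import *
go(532,48,109,87.5)"
```

```text
turn [-0.001  -0.002   0.0083] shift [-0.0072  0.0068  0.0047] psi now 88.21 pos [530.5  46.7 109.9] q6 -1.47 F [-4.7 -7.3  8.9] [-1.29  0.87 -0.43] w 13.6 g 30.045751333236694 t 7.275
```

>>> servo_tool(
  rows=[
    [0, 0, -0.01, 0, 0, 0, 0],
    [0, 0, -0.02, 0, 0, 0, 0],
    [0, 0, -0.02, 0, 0, 0, 0],
  ],
)

```text
t: 7.65
ee_pos: [530.5, 46.7, 109.9]
orientation: [-0.004, -3.139, 0.002]
ft_force: [-5.5, -7.2, 9.4]
width: 14.4
grasp_force: 30.8
```

```bash
python3 -c "
from h import *
go(532,48,109,87.5)"
```

```text
turn [-0.0008 -0.002   0.0276] shift [-0.0074  0.0065  0.0046] psi now 89.87 pos [530.5  46.7 109.9] q6 -1.5 F [-5.5 -7.2  9.4] [-1.28  0.89 -0.73] w 14.4 g 30.775405168533325 t 7.65
```

The moment rises to 0.73 N m and the bar wedges the pads apart, so the dial is at the stop. I release and rise.

>>> servo_tool(
  rows=[
    [0, 0, -0.02, 0, 0, 0, 50],
    [0, 0, -0.02, 0, 0, 0, 50],
    [0, 0, -0.02, 0, 0, 0, 50],
    [0, 0, -0.02, 0, 0, 0, 50],
    [0, 0, 0, 0, 0, -0.1, 50],
    [0, 0, 0.02, 0, 0, -0.25, 50],
    [0, 0, 0.027, 0, 0, -0.4, 50],
    [0, 0, 0.027, 0, 0, -0.55, 50],
    [0, 0, 0.027, 0, 0, -0.6, 50],
    [0, 0, 0.027, 0, 0, -0.6, 50],
  ],
)

```text
t: 8.9
ee_pos: [532.1, 47.8, 229.7]
orientation: [0.065, 3.14, 0.0]
ft_force: [0.9, 0.2, -0.4]
width: 50.0
grasp_force: 0.0
```

```bash
python3 -c "
from h import *
go(663.3,102,180,87.5)
im,d=snap('wrist'); c=load('wrist')
th=-.0430;
print(proj(c,[(531.4-20*np.cos(th),48-20*np.sin(th),134),(531.4+20*np.cos(th),48+20*np.sin(th),134)]))
h=lambda s:(663.5+s*np.cos(th),102+s*np.sin(th),156)
print(proj(c,[h(-43),h(43)]))
cv2.imwrite('pics/w2.png',im[:,:,::-1])"
```

```text
turn [0.0001 0.0005 0.0016] shift [-0.644   0.2976  0.2492] psi now 87.64 pos [532.1  47.8 229.7] q6 -1.46 F [ 0.9  0.2 -0.4] [ 0.05  0.05 -0.01] w 50.0 g 0.0 t 8.9
[[318.75825279 205.05282811]
 [318.70525847 266.52230185]]
[[412.07962129 376.87052617]
 [403.64269863 482.88648978]]
```

View pics/w2.png

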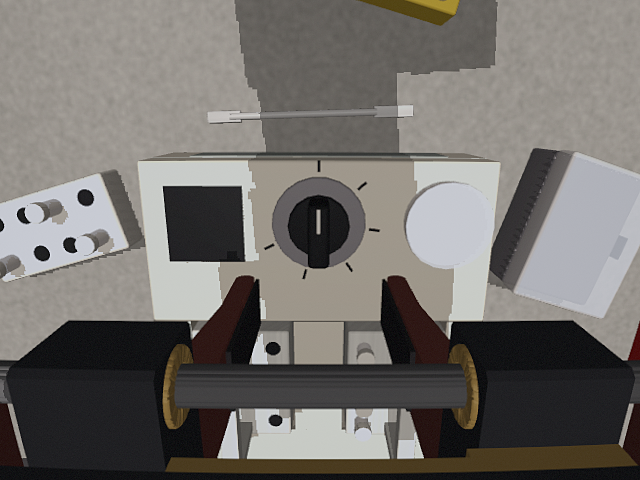

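The dial bar is upright in the picture with its mark at (319,222) pointing to the front tick (319,166): off. Now over the handle.

>>> servo_tool(
  rows=[
    [0, 0, 0, -0.08, 0.04, 0, 50],
    [0, 0, 0.001, -0.22, 0.1, 0, 50],
    [0, 0, 0.001, -0.4, 0.18, 0, 50],
    [0, 0, 0.001, -0.55, 0.25, 0, 50],
    [0, 0, 0.001, -0.63, 0.29, 0, 50],
    [0, 0, 0.001, -0.644, 0.298, 0, 50],
    [0, 0, 0.001, -0.644, 0.298, 0, 50],
  ],
)

```text
t: 9.82
ee_pos: [662.8, 102.1, 228.5]
orientation: [-0.067, -3.139, 0.0]
ft_force: [0.8, -0.7, -0.8]
width: 50.1
grasp_force: 0.0
```

```bash
python3 -c "
from h import *
go(663.3,102,131,87.5)
im,d=snap('wrist'); c=load('wrist')
th=-.0430
h=lambda s:(663.5+s*np.cos(th),102+s*np.sin(th),156)
print(proj(c,[h(-43),h(43)]))
cv2.imwrite('pics/w3.png',im[:,:,::-1])"
```

```text
turn [-0.0002 -0.0012  0.0007] shift [-3.500e-03 -2.000e-04  4.877e-01] psi now 87.56 pos [662.8 102.1 228.5] q6 -1.39 F [ 0.8 -0.7 -0.8] [-0.06 -0.01 -0.04] w 50.1 g 0.0 t 9.825
[[318.19617261 174.86344839]
 [318.31627648 317.78229829]]
```

View pics/w3.png

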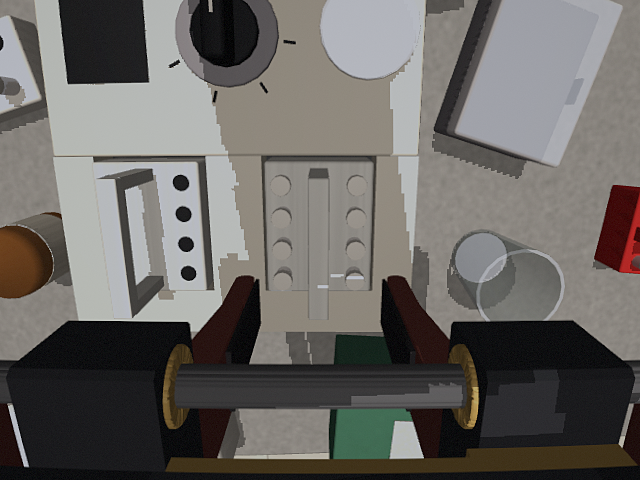

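The capped grey block is between the fingers: handle from (319,170) to (318,318), as predicted (318, 175–318). I descend and close.

>>> servo_tool(
  rows=[
    [0, -0.001, 0.001, -0.003, 0, 0.08, 50],
    [0, -0.001, 0.001, -0.003, 0, 0.2, 50],
    [0, -0.001, 0.001, -0.003, 0, 0.32, 40],
    [0, -0.001, 0.001, -0.003, 0, 0.42, 40],
    [0, -0.001, 0.001, -0.003, 0, 0.48, 40],
    [0, -0.001, 0.001, -0.003, 0, 0.488, 40],
    [0, -0.001, 0.001, -0.003, 0, 0.488, 40],
    [0, -0.001, 0.001, -0.003, 0, 0.488, 0],
    [0, -0.001, 0.001, -0.003, 0, 0.488, 0],
    [0, -0.001, 0.001, -0.003, 0, 0.488, 0],
  ],
)

```text
t: 11.12
ee_pos: [663.9, 101.9, 132.5]
orientation: [0.069, 3.139, -0.0]
ft_force: [-0.7, -3.6, 2.8]
width: 13.6
grasp_force: 1.9
```

>>> servo_tool(
  rows=[
    [0, 0, 0, 0, 0, 0, 0],
    [0, 0, 0, 0, 0, 0, 0],
    [0, 0, 0, 0, 0, 0, 0],
  ],
)

```text
t: 11.5
ee_pos: [663.9, 101.6, 132.3]
orientation: [0.07, 3.139, -0.001]
ft_force: [0.3, -3.8, 3.2]
width: 11.6
grasp_force: 30.0
```

```bash
python3 -c "
from h import *
go(663.3,102,221,87.5)"
```

```text
turn [-0.0002  0.0012 -0.0005] shift [ 0.0024  0.0015 -0.4435] psi now 87.46 pos [663.9 101.6 132.3] q6 -1.39 F [ 0.3 -3.8  3.2] [-0.5  -0.02  0.03] w 11.6 g 30.00048726797104 t 11.5
```

>>> servo_tool(
  rows=[
    [0, 0, 0, 0, 0, -0.02, 0],
    [0, 0, 0, 0, 0, -0.05, 0],
    [0, 0, 0, 0, 0, -0.08, 0],
    [0, 0, 0, 0, 0, -0.12, 0],
    [0, 0, 0, 0, 0, -0.16, 0],
    [0, 0, 0, 0, 0, -0.2, 0],
    [0, 0, 0, 0, 0, -0.2, 0],
  ],
)

```text
t: 12.38
ee_pos: [664.3, 102.1, 173.2]
orientation: [0.07, 3.138, 0.0]
ft_force: [0.3, -0.1, -6.9]
width: 12.1
grasp_force: 30.0
```

>>> servo_tool(
  rows=[
    [0, 0, 0, 0, 0, -0.03, 0],
    [0, 0, 0, 0, 0, -0.08, 0],
    [0, 0, 0, 0, 0, -0.14, 0],
    [0, 0, 0, 0, 0, -0.2, 0],
    [0, 0, 0, 0, 0, -0.24, 0],
    [0, 0, 0, 0, 0, -0.26, 0],
    [0, 0, 0, 0, 0, -0.26, 0],
    [0, 0, 0, 0, 0, -0.26, 0],
    [0, 0, 0, 0, 0, -0.26, 0],
  ],
)

```text
t: 13.5
ee_pos: [663.4, 102.0, 223.5]
orientation: [0.07, 3.14, -0.0]
ft_force: [-0.4, -0.4, -7.5]
width: 11.4
grasp_force: 30.0
```

```bash
python3 -c "
from h import *
go(663.3,102,221,87.5)
im,d=snap('side');cv2.imwrite('pics/s2.png',cv2.resize(im[120:380,220:500,::-1],None,fx=2.2,fy=2.2,interpolation=cv2.INTER_CUBIC))
go(663.3,102,221,87.5)
"
```

```text
turn [-0.0001  0.0004 -0.0005] shift [0.0003 0.0002 0.0127] psi now 87.46 pos [663.4 102.  223.5] q6 -1.39 F [-0.4 -0.4 -7.5] [ 0.06  0.07 -0.01] w 11.4 g 29.998797476291656 t 13.5
turn [-0.0001  0.0005 -0.0005] shift [0.0006 0.0003 0.0131] psi now 87.46 pos [663.4 101.9 223.6] q6 -1.39 F [ 0.4 -0.2 -6.6] [ 0.02 -0.03  0.  ] w 11.6 g 29.998784959316254 t 13.55
```

View pics/s2.png

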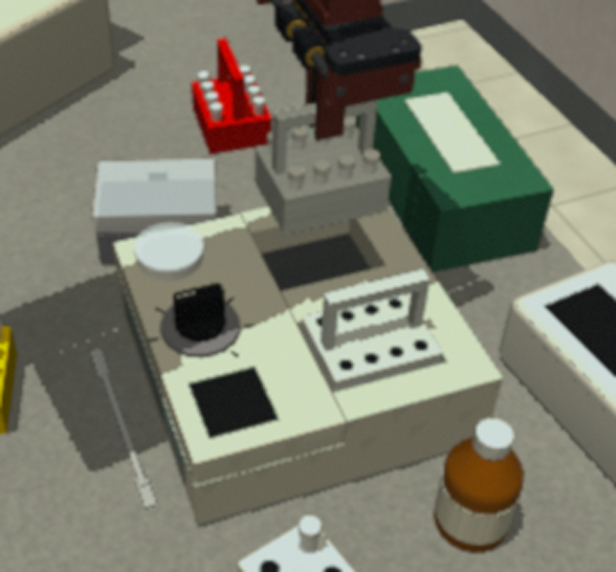

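The capped block hangs level over its empty well at crop (322,180), with the dial at (200,312) in the off direction and the other items in place. I hand in.

```bash
python3 -c "
from workcell import ctrl
print(ctrl.close_job())"
```

```text
the job is handed in; nothing more can be done
None
```

I turned the dial anticlockwise to its end stop, then lifted the tube block out of its well; it is held level about 61 mm above the heater, and I've handed the job in (no verdict was returned).

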